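Shim the rocking corner of the titration stand

ROBOT

A 6-joint arm with a two-finger parallel gripper is mounted at the origin on the work surface. World frame = base frame: x ahead of the robot, y to its left, z up, the work surface at z = 0. Lengths are in m, angles in rad, forces in N, time in s.
With the tool pointing down it reaches from about 0.225 to 0.875 m from the base axis. Payload 3.4 kg.
Tool frame: the origin (TCP) lies on the centre line of the jaws, within the pads' length; the fingertips stand 8 mm ahead of it and the grasp point (between the pads) lies 11 mm behind it (ctrl.tip_extent is the distance from the TCP to the fingertips, in m); z points along the fingers, y is the line along which they close (so a half turn about z gives the same grasp; the last joint's range is limited). The gripper opens to 85 mm and grips with 20 to 120 N. Pads are 22 mm wide; open, the fingers measure 114 mm over their backs; the gripper's body (76 mm by 85 mm) begins 54 mm behind the grasp point. The pads swing forward as they close: fully open they stand 13 mm farther back than shut.
Start: joints at [1.15, 0.276, 1.505, -0, 1.361, -0.121], TCP at [0.17, 0.549, 0.239] pointing down, gripper open.
Joint ranges: [-2.89, 2.89], [-0.75, 2.08], [0.22, 2.7], [-1.18, 4.32], [0.11, 2.71], [-2.7, 2.7]. Speed limits (rad/s): [2.57, 2.57, 3.14, 3.14, 3.14, 3.14].

INTERFACE

Orientations are given as [roll, pitch, yaw] about the fixed x, y, z axes, in that order (R = Rz(yaw) Ry(pitch) Rx(roll)).
In Python, from bench import ctrl, vision, ticket gives the robot as it stands.
- The arm moves only by the tool carry_out, never from a script. Its argument "increments" is a list of rows, each a list of 2 entries, a list of its own where there are three numbers: the shift along the tool's x, y, z in m, then the turn, a rotation vector about the tool's x, y, z in rad. A call has 1 to 20 rows; each row shifts and turns the commanded pose from where the row before left it, along the tool's axes as they then stand; what a row does not reach is not made up. A row lasts 1/10 s, in which the tool goes at most 50 mm and 8.59 degrees, less where a joint would pass 70% of its speed; a pose out of reach is approached as far as the arm can. A call with a gripper value outside its range is refused whole. "grip" is the opening, from 0 (shut) to 1 (fully open), set as the call begins (left out, the last holds). The fingers move at their own pace and stop on an object; "grip_force" is the grip in N (left out, the last holds). Time passes only in rows, so rows that do not move let the fingers close. It gives the time, the measured TCP pose, the force, the opening and the grip force at its end, in the units of the state.
- ctrl.get_obs(): the state, without advancing time (a new reading comes with each control period).
- vision.get_image(name): name is "side" or "top" or "wrist"; returns (picture, depth): 420x560x3 uint8, red, green, blue; 420x560 float32, m along the optical axis (not along the pixel's ray), 0 where there is no reading.
- vision.get_calibration(name): a dict with "intrinsics" (3x3 intrinsics, pixels), "distortion" ([k1, k2, p1, p2, k3] as OpenCV has them; the pictures are not rectified), "world_from_camera" (4x4, takes a point from camera to world coordinates). Camera axes: x right, y down, z forward; pixel columns grow to the right and rows downward; lengths in m; the calibration is good to about 2 mm. A picture is of the moment at which its call begins: read the wrist's pose just before it. get_calibration takes no time and is no camera call; for the wrist camera it gives the pose at the moment of the call.
- ticket.hand_in(): hands the job in; it is judged then, once.
The state is a dict: "time": time; "joint_pos": joint angles; "dq": joint speeds; "effort": joint torques, N m; "position": TCP position; "ee_rot": TCP orientation; "wrist_force": force on the tool from outside, world axes, zero at the start; "moment": the same for the moment, N m; "finger_gap": finger opening in m; "grip_force": force on a finger pad.
Only numpy, scipy, OpenCV 4.12 (cv2) and the standard library are available. Lean on these libraries where they do the work, as an engineer would, in place of code of your own. Each camera call takes 0.05 s, during which the arm holds its last target. There are 200 camera calls.

TASK

The titration stand rocks because one of its four rubber feet has gone soft: press down on the corners of its base plate with a fingertip, one after another, until you find the one that gives. Push that corner's steel wedge shim in under the plate until its head is up against the plate's edge, then press the same corner again just as hard to see that it is firm, and take the hand away. Only press and push: lift nothing, leave the other three wedges where they lie, and do not shove the stand or the things around it out of place.

Things in the scene. Friction and masses are not known exactly. Their poses are not given: they have to be found in the camera images.
- stand: Titration stand, loose, 5.5 kg: grey base plate 184 (x) by 240 (y) by 12 mm on four grey rubber feet, 46 mm in x and 80 mm in y from its centre; underside 16 mm, top 28 mm above the bench. In its middle a round white stirrer (108 mm wide) and a glass vessel (84 mm wide, top 125 mm above the bench). Origin: centre of the plate's underside; x away from the robot, y left, z up, turned up to 0.2 rad.
- corner_1 (a point): Point to press at the near left corner (seen from the robot): on the plate's bare flat top, 28 mm above the bench, 70 mm in x and 100 mm in y from the plate's centre. The one corner with the soft foot (any of the four, all look alike) sinks about 4 mm here at about 5 N and springs back when let go; a firm corner sinks 1 mm at most.
- corner_2 (a point): Point to press at the near right corner (seen from the robot): on the plate's bare flat top, 28 mm above the bench, 70 mm in x and 100 mm in y from the plate's centre. The one corner with the soft foot (any of the four, all look alike) sinks about 4 mm here at about 5 N and springs back when let go; a firm corner sinks 1 mm at most.
- corner_3 (a point): Point to press at the far right corner (seen from the robot): on the plate's bare flat top, 28 mm above the bench, 70 mm in x and 100 mm in y from the plate's centre. The one corner with the soft foot (any of the four, all look alike) sinks about 4 mm here at about 5 N and springs back when let go; a firm corner sinks 1 mm at most.
- corner_4 (a point): Point to press at the far left corner (seen from the robot): on the plate's bare flat top, 28 mm above the bench, 70 mm in x and 100 mm in y from the plate's centre. The one corner with the soft foot (any of the four, all look alike) sinks about 4 mm here at about 5 N and springs back when let go; a firm corner sinks 1 mm at most.
- wedge_1: Steel wedge of the near left corner, 0.14 kg, loose, slides at 1 to 2 N until tight, 76 mm in x from the plate's centre. Origin: on the bench where ramp meets head; x points in under the plate's left (+y) edge. Ramp 50 mm long, 22 wide, 15.8 falling to 4 high; head x -16 to 0, 24 wide and high, pushed on its end. Starts 25 to 32 mm out; home when head meets edge (120 mm in y from the centre).
- wedge_2: Steel wedge of the near right corner, 0.14 kg, loose, slides at 1 to 2 N until tight, 76 mm in x from the plate's centre. Origin: on the bench where ramp meets head; x points in under the plate's right (-y) edge. Ramp 50 mm long, 22 wide, 15.8 falling to 4 high; head x -16 to 0, 24 wide and high, pushed on its end. Starts 25 to 32 mm out; home when head meets edge (120 mm in y from the centre).
- wedge_3: Steel wedge of the far right corner, 0.14 kg, loose, slides at 1 to 2 N until tight, 76 mm in x from the plate's centre. Origin: on the bench where ramp meets head; x points in under the plate's right (-y) edge. Ramp 50 mm long, 22 wide, 15.8 falling to 4 high; head x -16 to 0, 24 wide and high, pushed on its end. Starts 25 to 32 mm out; home when head meets edge (120 mm in y from the centre).
- wedge_4: Steel wedge of the far left corner, 0.14 kg, loose, slides at 1 to 2 N until tight, 76 mm in x from the plate's centre. Origin: on the bench where ramp meets head; x points in under the plate's left (+y) edge. Ramp 50 mm long, 22 wide, 15.8 falling to 4 high; head x -16 to 0, 24 wide and high, pushed on its end. Starts 25 to 32 mm out; home when head meets edge (120 mm in y from the centre).
- amber_bottle: Bystander: brown glass reagent bottle with black cap, 68 mm across, 150 mm tall; origin under its centre.
- wash_bottle: Bystander: pale plastic bottle with white cap, 60 mm across, 140 mm tall; origin under its centre.
- weighing_jar: Bystander: small glass jar with white lid, 44 mm across, 45 mm tall, on the robot's side of the stand; origin under its centre.
- screwdriver: Bystander: screwdriver lying on the bench on the far side of the stand, along its own x axis.

How it is judged:
On the way, in this order (a step that is already met when the one before it is completed fails the run):
1. the rocking corner is pressed with the fingers until it visibly gives (its corner mark sinks 2 mm or more) (contact force between the fingers and stand above 1 N and ((horizontal distance between corner_1 and soft_foot_c0 below 0.06 m and height (world z) of corner_1 below 0.026 m) or (horizontal distance between corner_2 and soft_foot_c0 below 0.06 m and height (world z) of corner_2 below 0.026 m) or (horizontal distance between corner_3 and soft_foot_c0 below 0.06 m and height (world z) of corner_3 below 0.026 m) or (horizontal distance between corner_4 and soft_foot_c0 below 0.06 m and height (world z) of corner_4 below 0.026 m))), for 0.05 s.
2. that corner's wedge is pushed in under the plate, its head within 4.5 mm of the plate's edge (((horizontal distance between corner_1 and soft_foot_c0 below 0.06 m and y of wedge_1 in the frame of stand between 0.1 and 0.1245 m and x of wedge_1 in the frame of stand between -0.088 and -0.064 m) or (horizontal distance between corner_2 and soft_foot_c0 below 0.06 m and y of wedge_2 in the frame of stand between -0.1245 and -0.1 m and x of wedge_2 in the frame of stand between -0.088 and -0.064 m) or (horizontal distance between corner_3 and soft_foot_c0 below 0.06 m and y of wedge_3 in the frame of stand between -0.1245 and -0.1 m and x of wedge_3 in the frame of stand between 0.064 and 0.088 m) or (horizontal distance between corner_4 and soft_foot_c0 below 0.06 m and y of wedge_4 in the frame of stand between 0.1 and 0.1245 m and x of wedge_4 in the frame of stand between 0.064 and 0.088 m))), for 0.1 s.
3. the same corner is pressed again with more than 4 N, within 40 mm of its mark, and is firm: it stays within 1.5 mm of level (contact force between the fingers and stand above 4 N and ((horizontal distance between corner_1 and soft_foot_c0 below 0.06 m and height (world z) of corner_1 between 0.0265 and 0.0295 m and horizontal distance between the grasp point and corner_1 below 0.04 m) or (horizontal distance between corner_2 and soft_foot_c0 below 0.06 m and height (world z) of corner_2 between 0.0265 and 0.0295 m and horizontal distance between the grasp point and corner_2 below 0.04 m) or (horizontal distance between corner_3 and soft_foot_c0 below 0.06 m and height (world z) of corner_3 between 0.0265 and 0.0295 m and horizontal distance between the grasp point and corner_3 below 0.04 m) or (horizontal distance between corner_4 and soft_foot_c0 below 0.06 m and height (world z) of corner_4 between 0.0265 and 0.0295 m and horizontal distance between the grasp point and corner_4 below 0.04 m))), for 0.1 s.
At the end, for the whole second after the job is handed in: The rocking corner's wedge is home, head within 4.5 mm of the plate's edge; the other wedges lie within 8 mm of their starts; every corner mark is 26.5 to 29.5 mm above the bench; the stand is within 12 mm and the four bystanders within 25 mm of their starts (((horizontal distance between corner_1 and soft_foot_c0 below 0.06 m and y of wedge_1 in the frame of stand between 0.1 and 0.1245 m and x of wedge_1 in the frame of stand between -0.088 and -0.064 m and distance of each of wedge_2, wedge_3, wedge_4 from where it was at the start of the episode below 0.008 m) or (horizontal distance between corner_2 and soft_foot_c0 below 0.06 m and y of wedge_2 in the frame of stand between -0.1245 and -0.1 m and x of wedge_2 in the frame of stand between -0.088 and -0.064 m and distance of each of wedge_1, wedge_3, wedge_4 from where it was at the start of the episode below 0.008 m) or (horizontal distance between corner_3 and soft_foot_c0 below 0.06 m and y of wedge_3 in the frame of stand between -0.1245 and -0.1 m and x of wedge_3 in the frame of stand between 0.064 and 0.088 m and distance of each of wedge_1, wedge_2, wedge_4 from where it was at the start of the episode below 0.008 m) or (horizontal distance between corner_4 and soft_foot_c0 below 0.06 m and y of wedge_4 in the frame of stand between 0.1 and 0.1245 m and x of wedge_4 in the frame of stand between 0.064 and 0.088 m and distance of each of wedge_1, wedge_2, wedge_3 from where it was at the start of the episode below 0.008 m)) and height (world z) of corner_1 between 0.0265 and 0.0295 m and height (world z) of corner_2 between 0.0265 and 0.0295 m and height (world z) of corner_3 between 0.0265 and 0.0295 m and height (world z) of corner_4 between 0.0265 and 0.0295 m and height (world z) of each of wedge_1, wedge_2, wedge_3, wedge_4 below 0.003 m and distance of stand from where it was at the start of the episode below 0.012 m and linear speed of stand below 0.01 m/s and distance of each of amber_bottle, wash_bottle, weighing_jar, screwdriver from where it was at the start of the episode below 0.025 m); the robot touches nothing.
It fails at once if a wedge of a corner that does not rock is pushed more than 8 mm ((distance of wedge_1 from where it was at the start of the episode above 0.008 m and not (horizontal distance between corner_1 and soft_foot_c0 below 0.06 m)) or (distance of wedge_2 from where it was at the start of the episode above 0.008 m and not (horizontal distance between corner_2 and soft_foot_c0 below 0.06 m)) or (distance of wedge_3 from where it was at the start of the episode above 0.008 m and not (horizontal distance between corner_3 and soft_foot_c0 below 0.06 m)) or (distance of wedge_4 from where it was at the start of the episode above 0.008 m and not (horizontal distance between corner_4 and soft_foot_c0 below 0.06 m))).
It fails at once if a wedge is lifted off the bench or tipped up (10 mm, or 0.4 rad) (height (world z) of any of wedge_1, wedge_2, wedge_3, wedge_4 above 0.01 m or angle between any of wedge_1, wedge_2, wedge_3, wedge_4's own z axis and vertical above 0.4 rad).
It fails at once if the stand is lifted (8 mm) or shoved more than 20 mm (height (world z) of stand above 0.024 m or distance of stand from where it was at the start of the episode above 0.02 m).
It fails at once if a bystander is moved more than 25 mm or lifted (distance of any of amber_bottle, wash_bottle, weighing_jar, screwdriver from where it was at the start of the episode above 0.025 m).
It also fails if it takes over 67 s, if anything falls off the work surface, if the arm or the gripper's body presses on something with over 40 N, if the wrist force passes 120 N, or if a joint passes its speed limit or range.

## Working session

There is one attempt and no reset: what is moved stays moved. The work goes in short steps, Python scripts to look and compute and a tool call to move; the robot and the scene stay as the last step left them, time stands still between calls to the robot, and variables do not carry over. Pictures are saved under pics/ and viewed, at most 10 in all, crops included, and the job is handed in when it is done.

Besides the shell and the picture viewer there is one more tool, called after ">>>" as name([rows], argument=value, ...), one row to a line, values as JSON. carry_out: Moves the arm, as the interface text tells. Its arguments: {"type":"object","properties":{"increments":{"type":"array"},"grip":{"type":"number"},"grip_force":{"type":"number"}},"required":["increments"]}

```bash
mkdir -p pics; python3 - <<'E'
from bench import ctrl, vision
import cv2,numpy as np
o=ctrl.get_obs();print(o)
for n in("top","side"):
    im,d=vision.get_image(n);cv2.imwrite(f"pics/{n}0.png",im[:,:,::-1]);np.save(f"{n}.npy",d)
    c=vision.get_calibration(n);print(n,c)
E
```

```text
{'time': 0.0, 'joint_pos': array([ 1.14996869e+00,  2.76619638e-01,  1.50612829e+00,  6.24471110e-06,
        1.36072342e+00, -1.21004627e-01]), 'dq': array([-0.00032228, -0.00181357, -0.00055747, -0.00271801,  0.00034958,
       -0.00116477]), 'effort': array([-1.29354245e-03, -4.16777980e+01, -2.45799494e+01, -5.72344125e-04,
        1.14522668e-02,  1.29561283e-05]), 'position': array([0.16961963, 0.54887121, 0.23842759]), 'ee_rot': array([-3.13972843e+00, -2.32837395e-04,  2.84176811e+00]), 'wrist_force': array([0.82122642, 0.3579963 , 0.19428792]), 'moment': array([ 0.0203052 , -0.0411658 , -0.00180222]), 'grip_force': 0.0, 'finger_gap': 0.08560361000090362}
top {'intrinsics': array([[425.65300201,   0.        , 280.09423184],
       [  0.        , 425.65300201, 206.71694695],
       [  0.        ,   0.        ,   1.        ]]), 'distortion': array([-0.04226327,  0.        ,  0.        ,  0.        ,  0.        ]), 'world_from_camera': array([[ 3.11248931e-03, -9.78518894e-01,  2.06133664e-01,
         3.07081288e-01],
       [-9.99995144e-01, -3.01345639e-03,  7.94388353e-04,
        -1.45415424e-02],
       [-1.56149205e-04, -2.06135136e-01, -9.78523521e-01,
         1.27122010e+00],
       [ 0.00000000e+00,  0.00000000e+00,  0.00000000e+00,
         1.00000000e+00]])}
side {'intrinsics': array([[469.76734652,   0.        , 290.58036605],
       [  0.        , 469.76734652, 205.31838937],
       [  0.        ,   0.        ,   1.        ]]), 'distortion': array([0.01989838, 0.        , 0.        , 0.        , 0.        ]), 'world_from_camera': array([[-0.96137535, -0.13818926,  0.23803607,  0.23986546],
       [-0.27517103,  0.46309503, -0.84251047,  1.1334028 ],
       [ 0.00619258, -0.87546943, -0.48323383,  0.70739464],
       [ 0.        ,  0.        ,  0.        ,  1.        ]])}
```

View pics/top0.png

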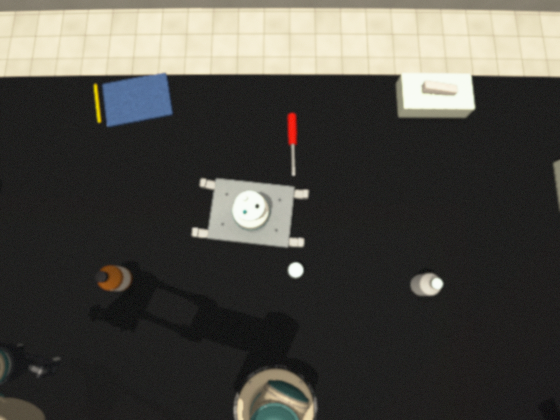

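The top view shows the stand at about px (252,212), slightly turned, with wedges at (207,183), (200,233), (302,194) and (296,242). The jar is at (295,270), the amber bottle at (115,278), the wash bottle at (427,285) and the screwdriver at (292,145).

```bash
cat > h.py <<'E'
import cv2,numpy as np
from bench import vision
def ray(n,uv,z,c=None):
    c=c or vision.get_calibration(n)
    p=cv2.undistortPoints(np.float64(uv).reshape(-1,1,2),c["intrinsics"],c["distortion"]).reshape(-1,2)
    T=c["world_from_camera"];d=np.c_[p,np.ones(len(p))]@T[:3,:3].T
    z=np.broadcast_to(z,len(p))
    return T[:3,3]+d*((z-T[2,3])/d[:,2])[:,None]
E
python3 - <<'E'
import cv2,numpy as np
from h import ray
im=cv2.imread("pics/top0.png")
c=im[165:260,180:320];cv2.imwrite("pics/topcrop.png",cv2.resize(c,None,fx=5.6,fy=5.6,interpolation=cv2.INTER_CUBIC))
hsv=cv2.cvtColor(im,cv2.COLOR_BGR2HSV).astype(int)
for q in[(215,230),(183,207),(233,200),(194,303),(242,297),(213,290)]:print(q,im[q])
g=im.max(2)
# plate mask
m=((g>90)&(g<165)).astype(np.uint8);r=np.zeros_like(m);r[165:260,180:320]=1;m*=r
m=cv2.morphologyEx(m,cv2.MORPH_OPEN,np.ones((5,5)))
n,l,s,_=cv2.connectedComponentsWithStats(m);k=1+s[1:,4].argmax();print(s[k])
v,u=np.nonzero(l==k);P=ray("top",np.c_[u,v],0.028)
box=cv2.minAreaRect((P[:,:2]*1000).astype(np.float32));print(box,cv2.boxPoints(box))
# wedges
w=((g>165)).astype(np.uint8)*r
n,l,s,ce=cv2.connectedComponentsWithStats(w)
for i in range(1,n):
    if s[i,4]>10:print(s[i],ce[i],ray("top",[ce[i]],0.024))
d=np.load("top.npy")
for name,uv in dict(amber=(105,277),wash=(436,284),jar=(295,270)).items():
    print(name,d[uv[1],uv[0]],ray("top",[uv],.15 if name!='jar' else .045))
E
```

```text
(215, 230) [176 186 184]
(183, 207) [192 209 216]
(233, 200) [212 226 231]
(194, 303) [202 219 224]
(242, 297) [202 219 222]
(213, 290) [168 177 179]
[265 196   8  12  71]
((584.8707885742188, 21.213335037231445), (33.88650894165039, 20.95491600036621), 0.6006032228469849) [[567.81866   31.512611]
 [568.03827   10.558848]
 [601.9229    10.914059]
 [601.7033    31.86782 ]]
[292 165   3  10  18] [293.33333333 170.27777778] [[ 0.68353962 -0.05356129  0.024     ]]
[ 192  179  116   68 4790] [250.17473904 212.56367432] [[0.55169852 0.07576908 0.024     ]]
amber 1.1077123 [[0.35346174 0.4450555  0.15      ]]
wash 1.1136981 [[ 0.33834371 -0.42128388  0.15      ]]
jar 1.2157289 [[ 0.3807363 -0.0567119  0.045    ]]
```

View pics/topcrop.png

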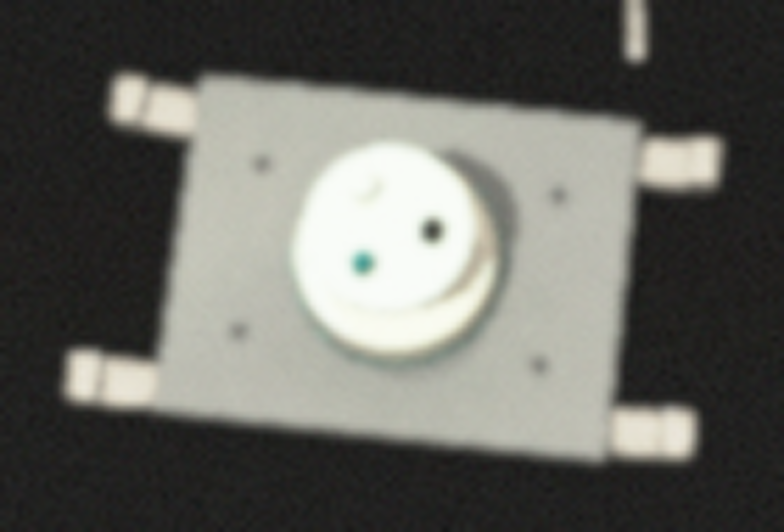

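View pics/side0.png

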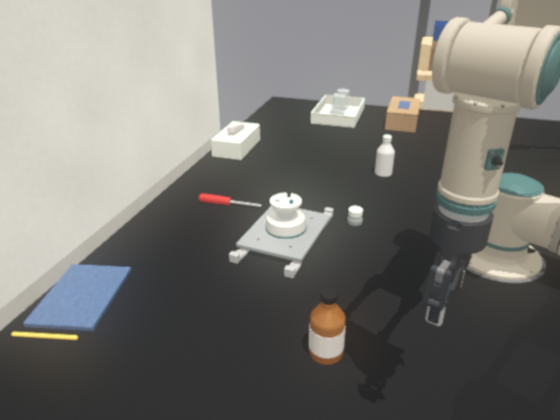

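The crop shows the plate corners at crop px (200,75), (640,122), (605,462) and (155,410). The wedge heads' outer ends are near (112,98), (66,375), (721,163) and (696,434). The side view shows open bench around the stand, and only the jar is close.

```bash
cat >> h.py <<'E'
def crop(xy): return (np.float64(xy)+.5)/5.6-.5+[180,165]
E
python3 - <<'E'
import numpy as np,cv2
from h import *
C=crop([[155,410],[605,462],[640,122],[200,75]]) # near left, near right, far right, far left
P=ray("top",C,.028)[:,:2]
M=np.array([[-92,120],[-92,-120],[92,-120],[92,120]])/1e3
A=P-P.mean(0);U,S,V=np.linalg.svd(M.T@A);R=(U@V).T;t=P.mean(0)
print("center",t,"yaw",np.arctan2(R[1,0],R[0,0]),"resid",A-M@R.T)
for i,m in enumerate([[-70,100],[-70,-100],[70,-100],[70,100]]):print("corner",i+1,t+R@(np.array(m)/1e3))
W=ray("top",crop([[66,375],[696,434],[721,163],[112,98]]),.024)[:,:2]
print("head ends, stand frame",(W-t)@R, "world",W)
W=ray("top",crop([[83,377],[680,434],[705,163],[128,100]]),.024)[:,:2]
print("head ctr, stand frame",(W-t)@R)
E
```

```text
center [0.55305913 0.07322156] yaw -0.10552519017009072 resid [[ 0.00057918 -0.00167181]
 [-0.0006712   0.00046626]
 [-0.0001151   0.00090688]
 [ 0.00020711  0.00029867]]
corner 1 [0.49398146 0.18003836]
corner 2 [ 0.47291557 -0.01884912]
corner 3 [ 0.61213681 -0.03359524]
corner 4 [0.6332027  0.16529224]
head ends, stand frame [[-0.07748798  0.16875487]
 [-0.07240697 -0.16564307]
 [ 0.07490761 -0.16479727]
 [ 0.07528041  0.16680323]] world [[ 0.49377705  0.24919947]
 [ 0.46360784 -0.08387352]
 [ 0.61019206 -0.09854898]
 [ 0.64549008  0.23116769]]
head ctr, stand frame [[-0.07755761  0.15962068]
 [-0.07331593 -0.15727878]
 [ 0.07397237 -0.1562326 ]
 [ 0.07510465  0.15798741]]
```

>>> carry_out([
  [[0,0,0],[0,0,-0.097]],
  [[0,0,0],[0,0,-0.097]],
  [[-0.0226,-0.0208,0],[0,0,0]],
  [[-0.0226,-0.0208,0],[0,0,0]],
  [[-0.0226,-0.0208,0],[0,0,0]],
  [[-0.0226,-0.0208,0],[0,0,0]],
  [[-0.0226,-0.0208,0],[0,0,0]],
  [[-0.0226,-0.0208,0],[0,0,0]],
  [[-0.0226,-0.0208,0],[0,0,0]],
  [[-0.0226,-0.0208,0],[0,0,0]],
  [[-0.0226,-0.0208,0],[0,0,0]],
  [[-0.0226,-0.0208,0],[0,0,0]],
  [[-0.0226,-0.0208,0],[0,0,0]],
  [[-0.0226,-0.0208,0],[0,0,0]],
  [[-0.0226,-0.0208,0],[0,0,0]],
  [[-0.0226,-0.0208,0],[0,0,0]],
  [[-0.0226,-0.0208,0],[0,0,0]],
  [[-0.0226,-0.0208,0],[0,0,0]],
], grip=0, grip_force=20)

```text
time: 1.9
position: [0.4947, 0.1791, 0.2389]
ee_rot: [-3.142, -0.001, 3.036]
wrist_force: [0.1, -0.3, -0.1]
finger_gap: -0.0001
grip_force: 0.0
```

```bash
cat >> h.py <<'E'
from bench import ctrl
from scipy.spatial.transform import Rotation as Ro
Y=-0.1055;RS=np.array([[np.cos(Y),-np.sin(Y)],[np.sin(Y),np.cos(Y)]]);CT=np.array([.5531,.0732])
def st(x,y): return CT+RS@np.array([x,y])
def to(x,y,z):  # tool-frame shift to stand-frame x,y and world z of TCP
    o=ctrl.get_obs();R=Ro.from_euler("xyz",o["ee_rot"])
    t=np.r_[st(x,y),z]
    return R.inv().apply(t-o["position"]).round(4)
def rep():
    o=ctrl.get_obs();print("t",round(o["time"],2),"pos",o["position"].round(4),"rot",o["ee_rot"].round(3),"F",o["wrist_force"].round(2),"gap",round(o["finger_gap"],4),"stand xy",(RS.T@(o["position"][:2]-CT)).round(4))
E
python3 - <<'E'
from h import *
rep();print(ctrl.tip_extent,to(-.07,.1,.056),ctrl.get_obs()["joint_pos"])
E
```

```text
t 1.9 pos [0.4947 0.1791 0.2389] rot [-3.142e+00 -1.000e-03  3.036e+00] F [ 0.1  -0.32 -0.1 ] gap -0.0001 stand xy [-0.0692  0.0992]
0.008 [0.0006 0.0008 0.1829] [ 2.15000133e-01  2.02864714e-01  1.60636652e+00  1.73466504e-04
  1.33306851e+00 -1.24989106e+00]
```

>>> carry_out([
  [[0,0,0.03],[0,0,0]],
  [[0,0,0.03],[0,0,0]],
  [[0,0,0.03],[0,0,0]],
  [[0,0,0.03],[0,0,0]],
  [[0,0,0.03],[0,0,0]],
  [[0,0,0.03],[0,0,0]],
  [[0,0,0.015],[0,0,0]],
  [[0,0,0.003],[0,0,0]],
  [[0,0,0.002],[0,0,0]],
  [[0,0,0],[0,0,0]],
  [[0,0,0],[0,0,0]],
])

```text
time: 3.0
position: [0.4951, 0.1805, 0.0403]
ee_rot: [3.141, 0.002, 3.036]
wrist_force: [0.3, 0.6, 0.7]
finger_gap: 0.0
grip_force: 0.0
```

>>> carry_out([
  [[0,0,0.002],[0,0,0]],
  [[0,0,0.0015],[0,0,0]],
  [[0,0,0.001],[0,0,0]],
  [[0,0,0.001],[0,0,0]],
  [[0,0,0],[0,0,0]],
  [[0,0,0],[0,0,0]],
])

```text
time: 3.6
position: [0.4946, 0.1804, 0.0356]
ee_rot: [3.141, 0.001, 3.036]
wrist_force: [-3.0, -0.5, 12.5]
finger_gap: 0.0003
grip_force: 6.3
```

Corner 1 is firm: 12.5 N at contact height. Next is corner 4.

>>> carry_out([
  [[0,0,-0.01],[0,0,0]],
  [[0,0,-0.01],[0,0,0]],
  [[-0.02,0,0],[0,0,0]],
  [[-0.03,0,0],[0,0,0]],
  [[-0.03,0,0],[0,0,0]],
  [[-0.03,0,0],[0,0,0]],
  [[-0.03,0,0],[0,0,0]],
  [[0,0,0.008],[0,0,0]],
  [[0,0,0.006],[0,0,0]],
  [[0,0,0.002],[0,0,0]],
  [[0,0,0.001],[0,0,0]],
  [[0,0,0.001],[0,0,0]],
  [[0,0,0.001],[0,0,0]],
  [[0,0,0],[0,0,0]],
  [[0,0,0],[0,0,0]],
])

```text
time: 5.1
position: [0.6331, 0.1657, 0.0353]
ee_rot: [3.141, -0.0, 3.036]
wrist_force: [-1.7, 0.8, 3.3]
finger_gap: 0.0
grip_force: 1.7
```

>>> carry_out([
  [[0,0,0.001],[0,0,0]],
  [[0,0,0.001],[0,0,0]],
  [[0,0,0],[0,0,0]],
  [[0,0,0],[0,0,0]],
])

```text
time: 5.5
position: [0.6332, 0.1657, 0.0349]
ee_rot: [3.141, 0.0, 3.036]
wrist_force: [-4.9, -0.2, 12.3]
finger_gap: -0.0002
grip_force: 6.0
```

Corner 4 is firm too. I'll rise and cross to corner 3.

>>> carry_out([
  [[0,0,-0.01],[0,0,0]],
  [[0,0,-0.03],[0,0,0]],
  [[0,0,-0.03],[0,0,0]],
  [[0,-0.02,0],[0,0,0]],
  [[0,-0.03,0],[0,0,0]],
  [[0,-0.03,0],[0,0,0]],
  [[0,-0.03,0],[0,0,0]],
  [[0,-0.03,0],[0,0,0]],
  [[0,-0.03,0],[0,0,0]],
  [[0,-0.03,0],[0,0,0]],
  [[0,0,0.03],[0,0,0]],
  [[0,0,0.025],[0,0,0]],
  [[0,0,0.008],[0,0,0]],
  [[0,0,0.003],[0,0,0]],
  [[0,0,0.001],[0,0,0]],
  [[0,0,0.001],[0,0,0]],
  [[0,0,0.001],[0,0,0]],
  [[0,0,0],[0,0,0]],
  [[0,0,0],[0,0,0]],
])

```text
time: 7.4
position: [0.6132, -0.0333, 0.0346]
ee_rot: [3.142, 0.002, 3.036]
wrist_force: [-0.4, 0.9, 1.5]
finger_gap: 0.0002
grip_force: 0.8
```

>>> carry_out([
  [[0,0,0.001],[0,0,0]],
  [[0,0,0.001],[0,0,0]],
  [[0,0,0],[0,0,0]],
  [[0,0,0],[0,0,0]],
])

```text
time: 7.8
position: [0.6132, -0.0335, 0.0322]
ee_rot: [3.141, 0.002, 3.036]
wrist_force: [2.5, 0.1, 3.3]
finger_gap: 0.0001
grip_force: 1.5
```

Corner 3 gives. I'll press a bit deeper to settle it.

>>> carry_out([
  [[0,0,0.001],[0,0,0]],
  [[0,0,0.0005],[0,0,0]],
  [[0,0,0],[0,0,0]],
  [[0,0,0],[0,0,0]],
])

```text
time: 8.2
position: [0.6133, -0.0335, 0.0316]
ee_rot: [3.142, 0.002, 3.036]
wrist_force: [1.5, 0.1, 8.8]
finger_gap: 0.0003
grip_force: 4.3
```

Corner 3 is the soft one, bottoming out about 4 mm down. Next I move outside wedge 3 and lower.

>>> carry_out([
  [[0,0,-0.01],[0,0,0]],
  [[0,0,-0.02],[0,0,0]],
  [[0,0,-0.02],[0,0,0]],
  [[-0.0035,-0.02,0],[0,0,0]],
  [[0,-0.03,0],[0,0,0]],
  [[0,-0.03,0],[0,0,0]],
  [[0,-0.028,0],[0,0,0]],
  [[0,0,0],[0,0,0]],
  [[0,0,0],[0,0,0]],
])

```text
time: 9.1
position: [0.6033, -0.1412, 0.0798]
ee_rot: [3.141, -0.003, 3.034]
wrist_force: [0.4, -0.6, -0.4]
finger_gap: 0.0002
grip_force: 0.0
```

```bash
python3 - <<'E'
from h import *
rep();print(to(.0748,-.207,.015))
im,d=vision.get_image("wrist");cv2.imwrite("pics/wrist1.png",im[:,:,::-1])
im,d=vision.get_image("top");cv2.imwrite("pics/top1.png",cv2.resize(im[165:260,180:320,::-1],None,fx=5.6,fy=5.6,interpolation=cv2.INTER_CUBIC))
E
```

```text
t 9.1 pos [ 0.6033 -0.1412  0.0798] rot [ 3.141e+00 -3.000e-03  3.034e+00] F [ 0.44 -0.6  -0.41] gap 0.0002 stand xy [ 0.0725 -0.208 ]
[-0.0025  0.0009  0.0648]
```

View pics/wrist1.png

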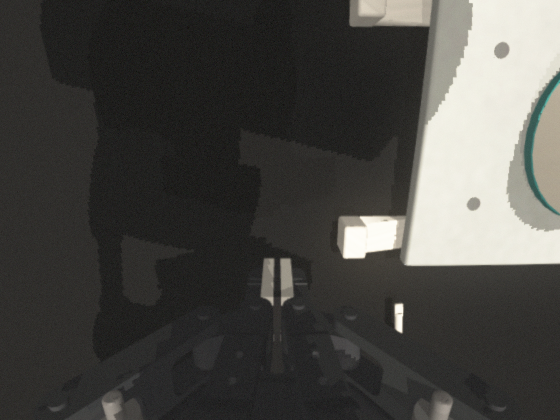

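The wrist view shows wedge 3's head at about (353,237), its ramp entering the plate edge at x≈405, and the shut fingertips at (278,275). I'll measure it from here.

```bash
python3 - <<'E'
from h import *
im=cv2.imread("pics/wrist1.png");cv2.imwrite("pics/w1c.png",cv2.resize(im[195:285,320:440],None,fx=6,fy=6,interpolation=cv2.INTER_CUBIC))
f=lambda p,z:((ray("wrist",p,z)[:,:2]-CT)@RS).round(4).tolist()
print(f([[340,218],[362,218],[340,257],[366,257]],.024))
print("plate edge",f([[430,0],[405,263]],.028))
E
```

```text
[[0.0591, -0.1648], [0.0591, -0.1503], [0.0874, -0.163], [0.0875, -0.1449]]
plate edge [[-0.0669, -0.1236], [0.0903, -0.1188]]
```

View pics/w1c.png

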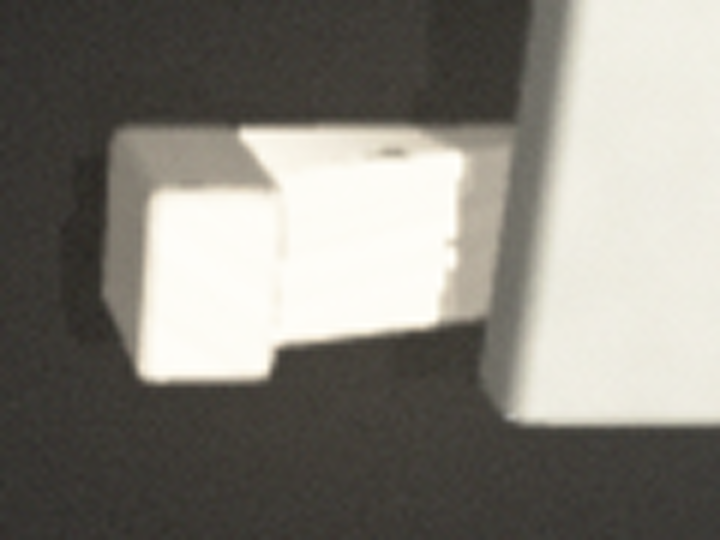

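The zoom shows the head's top face at crop (150,188)–(278,188)–(270,380)–(140,380) and the plate's top edge from (575,0) to (512,420).

```bash
python3 - <<'E'
from h import *
g=lambda a:(np.float64(a)+.5)/6-.5+[320,195]
f=lambda p,z:((ray("wrist",p,z)[:,:2]-CT)@RS).round(4).tolist()
print(f(g([[150,188],[278,188],[270,380],[140,380]]),.024))
print("plate edge",f(g([[575,0],[512,420]]),.028))
E
```

```text
[[0.0646, -0.1614], [0.0647, -0.1472], [0.0882, -0.1459], [0.0881, -0.1609]]
plate edge [[0.042, -0.1186], [0.0915, -0.1187]]
```

>>> carry_out([
  [[-0.004,0,0.01],[0,0,0]],
  [[0,0,0.025],[0,0,0]],
  [[0,0,0.02],[0,0,0]],
  [[0,0,0.01],[0,0,0]],
  [[0,0,0],[0,0,0]],
  [[0,0.01,0],[0,0,0]],
  [[0,0.01,0],[0,0,0]],
  [[0,0,0],[0,0,0]],
  [[0,0,0],[0,0,0]],
])

```text
time: 10.1
position: [0.6111, -0.1212, 0.0161]
ee_rot: [-3.141, 0.001, 3.037]
wrist_force: [0.0, 0.2, -0.1]
finger_gap: 0.0002
grip_force: 0.0
```

```bash
python3 - <<'E'
from h import *
rep()
E
```

```text
t 10.1 pos [ 0.6111 -0.1212  0.0161] rot [-3.141e+00  1.000e-03  3.037e+00] F [ 0.04  0.15 -0.07] gap 0.0002 stand xy [ 0.0781 -0.1872]
```

>>> carry_out([
  [[0.0015,0.003,0],[0,0,0]],
  [[0,0.003,0],[0,0,0]],
  [[0,0.003,0],[0,0,0]],
  [[0,0.003,0],[0,0,0]],
  [[0,0.003,0],[0,0,0]],
  [[0,0.003,0],[0,0,0]],
  [[0,0,0],[0,0,0]],
])

```text
time: 10.8
position: [0.611, -0.1032, 0.0153]
ee_rot: [3.141, 0.0, 3.036]
wrist_force: [-0.5, -0.7, -0.1]
finger_gap: -0.0
grip_force: 0.0
```

```bash
python3 - <<'E'
from h import *
rep()
E
```

```text
t 10.8 pos [ 0.611  -0.1032  0.0153] rot [3.141 0.    3.036] F [-0.52 -0.66 -0.13] gap -0.0 stand xy [ 0.0762 -0.1693]
```

>>> carry_out([
  [[0,0.003,0],[0,0,0]],
  [[0,0.003,0],[0,0,0]],
  [[0,0.003,0],[0,0,0]],
  [[0,0.003,0],[0,0,0]],
  [[0,0,0],[0,0,0]],
])

```text
time: 11.3
position: [0.6122, -0.0911, 0.0153]
ee_rot: [3.141, -0.0, 3.036]
wrist_force: [-0.0, -0.2, 0.3]
finger_gap: -0.0
grip_force: 0.0
```

```bash
python3 - <<'E'
from h import *
rep()
im,d=vision.get_image("wrist");cv2.imwrite("pics/wrist2.png",cv2.resize(im[180:300,240:440,::-1],None,fx=4,fy=4,interpolation=cv2.INTER_CUBIC))
E
```

```text
t 11.3 pos [ 0.6122 -0.0911  0.0153] rot [ 3.141 -0.     3.036] F [-0.03 -0.2   0.29] gap -0.0 stand xy [ 0.0761 -0.1571]
```

View pics/wrist2.png

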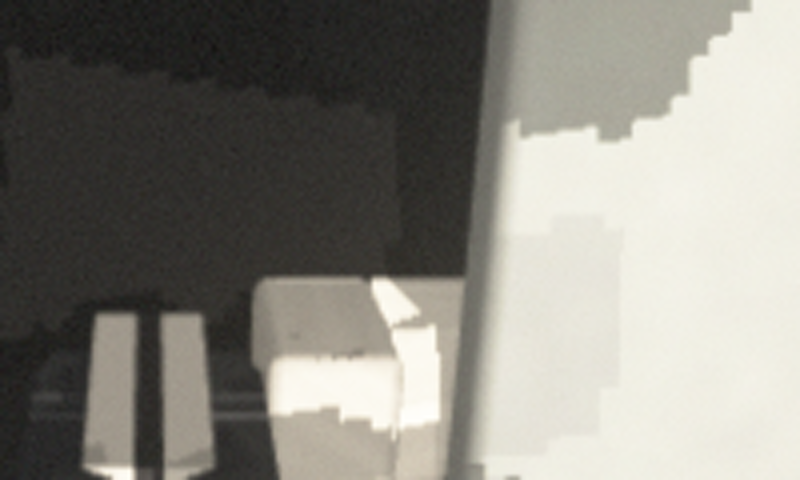

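Fingertips are at crop x 85–215, the head at 268–398 and the plate edge at about 465–480. I'll measure whether the wedge has moved.

```bash
python3 - <<'E'
from h import *
g=lambda a:(np.float64(a)+.5)/4-.5+[240,180]
f=lambda p,z:((ray("wrist",p,z)[:,:2]-CT)@RS).round(4).tolist()
print(f(g([[268,358],[398,358]]),.024))
print("plate edge",f(g([[515,120],[478,400]]),.028))
print("finger right edge z .02,.01",f(g([[207,400]]),.02),f(g([[212,460]]),.01))
E
```

```text
[[0.0642, -0.1432], [0.0643, -0.1283]]
plate edge [[0.0343, -0.1188], [0.0675, -0.1198]]
finger right edge z .02,.01 [[0.0721, -0.1499]] [[0.0871, -0.1486]]
```

The wedge has moved in 18 mm with about 9 mm left, so I keep pushing.

>>> carry_out([
  [[0,0.002,0],[0,0,0]],
  [[0,0.002,0],[0,0,0]],
  [[0,0.002,0],[0,0,0]],
  [[0,0,0],[0,0,0]],
])

```text
time: 11.75
position: [0.6128, -0.0862, 0.0153]
ee_rot: [-3.141, 0.0, 3.036]
wrist_force: [0.2, -3.8, -0.9]
finger_gap: -0.0001
grip_force: 1.8
```

>>> carry_out([
  [[0,0.001,0],[0,0,0]],
  [[0,0.0005,0],[0,0,0]],
  [[0,0,0],[0,0,0]],
])

```text
time: 12.05
position: [0.613, -0.0853, 0.0153]
ee_rot: [-3.14, 0.0, 3.036]
wrist_force: [-1.0, -5.6, -0.8]
finger_gap: -0.0001
grip_force: 2.8
```

>>> carry_out([
  [[0,0.001,0],[0,0,0]],
  [[0,0.001,0],[0,0,0]],
  [[0,0,0],[0,0,0]],
  [[0,0,0],[0,0,0]],
])

```text
time: 12.45
position: [0.6132, -0.084, 0.0153]
ee_rot: [-3.139, 0.0, 3.037]
wrist_force: [-1.7, -7.5, -0.7]
finger_gap: 0.0004
grip_force: 3.7
```

```bash
python3 - <<'E'
from h import *
rep()
E
```

```text
t 12.45 pos [ 0.6132 -0.084   0.0153] rot [-3.139  0.     3.037] F [-1.72 -7.46 -0.72] gap 0.0004 stand xy [ 0.0763 -0.15  ]
```

>>> carry_out([
  [[0,0.001,0],[0,0,0]],
  [[0,0.001,0],[0,0,0]],
  [[0,0,0],[0,0,0]],
  [[0,0,0],[0,0,0]],
])

```text
time: 12.85
position: [0.6134, -0.083, 0.0153]
ee_rot: [-3.137, 0.0, 3.037]
wrist_force: [-0.8, -9.7, -1.4]
finger_gap: -0.0002
grip_force: 5.0
```

```bash
python3 - <<'E'
from h import *
rep()
im,d=vision.get_image("wrist");cv2.imwrite("pics/wrist3.png",cv2.resize(im[180:300,240:440,::-1],None,fx=4,fy=4,interpolation=cv2.INTER_CUBIC))
E
```

```text
t 12.85 pos [ 0.6134 -0.083   0.0153] rot [-3.137  0.     3.037] F [-0.75 -9.74 -1.38] gap -0.0002 stand xy [ 0.0764 -0.149 ]
```

View pics/wrist3.png

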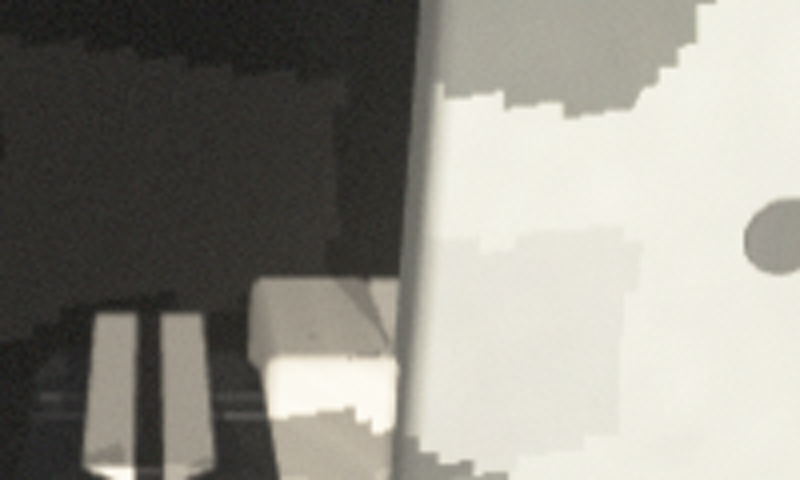

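The head's front edge (crop x≈398) is almost at the plate edge (≈405–415), with roughly 1.5 mm left. One more nudge.

>>> carry_out([
  [[0,0.001,0],[0,0,0]],
  [[0,0.001,0],[0,0,0]],
  [[0,0,0],[0,0,0]],
  [[0,0,0],[0,0,0]],
])

```text
time: 13.3
position: [0.6135, -0.0828, 0.0154]
ee_rot: [-3.135, 0.0, 3.038]
wrist_force: [-2.1, -14.1, -1.7]
finger_gap: -0.0001
grip_force: 7.5
```

>>> carry_out([
  [[0,0.001,0],[0,0,0]],
  [[0,0,0],[0,0,0]],
  [[0,0,0],[0,0,0]],
])

```text
time: 13.6
position: [0.6135, -0.0827, 0.0153]
ee_rot: [-3.133, 0.0, 3.039]
wrist_force: [-3.2, -17.4, -0.8]
finger_gap: -0.0
grip_force: 8.7
```

The push has stalled at 17 N with no further motion, so the head is home. I back off and rise.

>>> carry_out([
  [[0,-0.01,0],[0,0,0]],
  [[0,-0.02,0],[0,0,0]],
  [[0,0,-0.02],[0,0,0]],
  [[0,0,-0.03],[0,0,0]],
  [[0,0,-0.015],[0,0,0]],
  [[0,0,0],[0,0,0]],
  [[0,0,0],[0,0,0]],
])

```text
time: 14.3
position: [0.6104, -0.1065, 0.0801]
ee_rot: [3.14, -0.0, 3.036]
wrist_force: [-0.2, -0.2, -0.5]
finger_gap: 0.0003
grip_force: 0.0
```

```bash
python3 - <<'E'
from h import *
rep();print(to(.07,-.1,.045))
im,d=vision.get_image("wrist");cv2.imwrite("pics/wrist4.png",im[:,:,::-1])
E
```

```text
t 14.3 pos [ 0.6104 -0.1065  0.0801] rot [ 3.14  -0.     3.036] F [-0.2  -0.19 -0.46] gap 0.0003 stand xy [ 0.0759 -0.1726]
[0.0059 0.0726 0.0352]
```

View pics/wrist4.png

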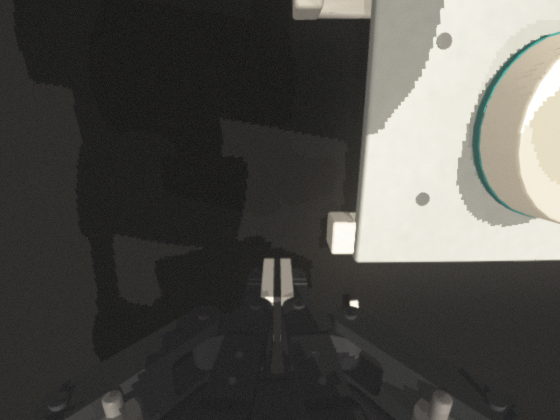

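The wedge head (328–355, 213–253) sits flush against the plate edge at x≈356. Now I press corner 3 again.

>>> carry_out([
  [[0.006,0.025,0],[0,0,0]],
  [[0,0.03,0],[0,0,0]],
  [[0,0.018,0],[0,0,0]],
  [[0,0,0.02],[0,0,0]],
  [[0,0,0.015],[0,0,0]],
  [[0,0,0.006],[0,0,0]],
  [[0,0,0.002],[0,0,0]],
  [[0,0,0.001],[0,0,0]],
  [[0,0,0.001],[0,0,0]],
  [[0,0,0],[0,0,0]],
  [[0,0,0],[0,0,0]],
])

```text
time: 15.45
position: [0.6126, -0.034, 0.0358]
ee_rot: [3.142, 0.001, 3.036]
wrist_force: [-0.2, -0.8, 0.2]
finger_gap: 0.0
grip_force: 0.0
```

>>> carry_out([
  [[0,0,0.001],[0,0,0]],
  [[0,0,0.001],[0,0,0]],
  [[0,0,0.0005],[0,0,0]],
  [[0,0,0],[0,0,0]],
  [[0,0,0],[0,0,0]],
  [[0,0,0],[0,0,0]],
])

```text
time: 16.05
position: [0.6128, -0.034, 0.0354]
ee_rot: [-3.141, 0.002, 3.036]
wrist_force: [-3.3, 0.6, 12.0]
finger_gap: 0.0003
grip_force: 6.3
```

Firm: 12 N with no sinking. I take the hand away.

>>> carry_out([
  [[0,0,-0.01],[0,0,0]],
  [[0,0,-0.03],[0,0,0]],
  [[0,0,-0.04],[0,0,0]],
  [[0,0,-0.04],[0,0,0]],
  [[0,0,-0.04],[0,0,0]],
  [[0,0,-0.03],[0,0,0]],
  [[0,0,0],[0,0,0]],
  [[0,0,0],[0,0,0]],
])

```text
time: 16.85
position: [0.6124, -0.034, 0.2237]
ee_rot: [-3.142, 0.002, 3.036]
wrist_force: [0.1, 0.0, 0.0]
finger_gap: 0.0
grip_force: 0.0
```

```bash
python3 - <<'E'
from h import *
rep()
im,d=vision.get_image("wrist");cv2.imwrite("pics/wrist5.png",im[:,:,::-1])
E
```

```text
t 16.85 pos [ 0.6124 -0.034   0.2237] rot [-3.142e+00  2.000e-03  3.036e+00] F [0.14 0.04 0.04] gap 0.0 stand xy [ 0.0703 -0.1003]
```

View pics/wrist5.png

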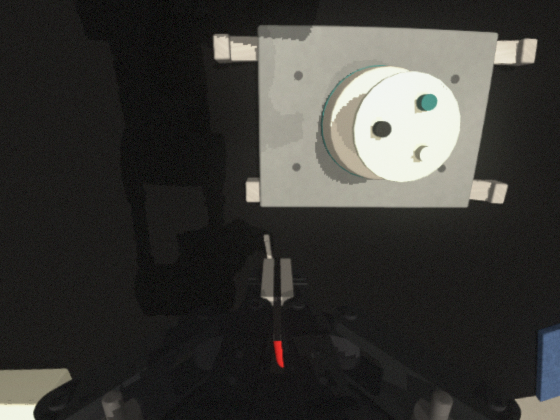

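The wedge of the far right corner is home at (253,190). The other three still lie out at (222,48), (527,50) and (497,191), and the screwdriver is undisturbed.

```bash
python3 -c "
from bench import ticket
print(ticket.hand_in())"
```

```text
the job is handed in; nothing more can be done
None
```

The soft foot was at the far right corner (corner 3). Wedge 3 is pushed home against the plate's edge, the corner then held firm at about 12 N, and the job is handed in, though hand-in returned no verdict.

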